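# Prop up the tilting buff-wheel frame and hold it upright

### The job

The spare buff wheel hangs on a tilting frame that is leaning back on its rest. Slide the guard hood fully aside to the right, leave it open, swing the prop leg under it down past its snap point until it sits against its stop, and only then draw the frame up by the bar across its top until it stands upright with the leg's foot pressed on its round rubber pad. Finish while still holding the frame there with the fingers, pulling it lightly onto its foot, because the heavy wheel tips it back as soon as it is let go; leave the tin, the polish bar and the tape roll where they are.

Things in the scene. Friction and masses are not known exactly. Their poses are not given: they have to be found in the camera images.
- stand: Fixed stand: dark steel base plate 200 x 290 x 12 mm on the table, carrying all the rest. Origin on the table right below the middle of the frame's hinge line. x axis to the stand's rear (away from the robot, give or take its yaw), y to its left along the hood's track and the hinge line, z up. Two rest posts 155 mm high at x = +80, y = +-95 mm, behind the frame's tubes.
- hood_grip (a point): Centre of the black grip block on top of the guard hood: 12 mm thick (stand's x), 40 mm long (y), 34 mm high (204 to 238 mm above the table); push its left end or pinch it. The hood is an L of sheet with a clear window, 120 mm wide along y: front 97 mm before the hinge line, flat top 204 mm up that reaches back to 19 mm before the hinge line, covering the stowed leg.
- hood (a joint): Slide of the guard hood in m: 0 shut (over the prop leg), 0.142 fully open; grows as the hood moves along the stand's -y (to the right). It starts shut or a little open, has about 1.2 N of friction and stays where it is left.
- frame_bar (a point): Middle of the round bar across the top of the tilting frame and of its rubber sleeve (20 mm diameter, 60 mm long along the bar; bar 16 mm x 190 mm, parallel to the stand's y), 255 mm from the hinge line: 285 mm above the table when upright. The frame is open for 40 mm below it. Behind the frame sits the buff wheel (150 mm diameter), centre 130 mm from the hinge line.
- frame_hinge (a point): Middle of the frame's hinge line (fixed), 30 mm above the table and right over the stand's origin; the line runs along the stand's y.
- frame (a joint): Tilt of the frame, rad: 0 upright, positive leaning back along the stand's x. It starts leaning on its rest at about 0.36 and falls back by its own weight (about 0.9 kg; up to 3 N at the bar to raise it). With the leg down, the foot meets its pad at 0 and stops it there; with the leg up it would go on to -0.30.
- prop_pivot (a point): Pivot of the prop leg, on a bracket of the frame: 62 mm in front of the frame's plane, 115 mm from the hinge line along the frame, in its middle; it moves with the frame. The pivot axis points fore and aft (the stand's x when the frame is upright, else tilted with the frame), so the leg swings sideways.
- prop_foot (a point): Centre of the rubber ball (22 mm diameter) at the end of the prop leg. The leg is a straight round bar of 14 mm diameter, 117 mm from the pivot to this point.
- prop (a joint): Angle of the prop leg, rad: 0 stowed (leg points to the stand's +y, 5 degrees above level), growing as it swings down; 1.66 straight down; 1.78 at its stop. An over-centre spring holds it up below about 0.6 and snaps it down to the stop once pushed past about 0.9; pushing down near its foot takes 2 to 3 N.
- pad_top (a point): Middle of the top of the round rubber pad (52 mm diameter, fixed, top 18 mm above the table) on which the foot lands when the frame comes upright.
- wax_tin: Round green tin, 78 mm wide, 23 mm high, loose on the table; origin at the centre of its underside. Leave it alone.
- polish_bar: Brown polishing-compound bar, 36 x 88 x 24 mm, loose on the table; origin at the centre of its underside. Leave it alone.
- tape_roll: Roll of masking tape lying flat, 92 mm wide, 24 mm high, loose on the table; origin at the centre of its underside. Leave it alone.
- foot_pad: The round rubber pad itself; origin at the centre of its underside, 12 mm above the table.
- leg_foot: The rubber ball at the end of the prop leg (22 mm diameter); origin at its centre, the same point as prop_foot.

How it is judged:
By the outcome, as a careful person would: the job done as asked, in the order asked, and still so for the second after the job is handed in, while the arm keeps its last pose, push and grip.
It also fails if it takes over 61 s, if anything falls off the work surface, if the arm or the gripper's body presses on something with over 40 N, if the wrist force passes 120 N, or if a joint passes its speed limit or range.

### The arm

A 6-joint arm with a two-finger parallel gripper is mounted at the origin on the work surface; the furniture and walls round the work are solid. World frame = base frame: x ahead of the robot, y to its left, z up, the work surface at z = 0. Lengths are in m, angles in degrees, forces in N, time in s.
With the tool pointing down it reaches from about 0.4 to 0.825 m from the base axis. Payload 7 kg.
Tool frame: the origin (TCP) lies at the very end of the fingers, on their centre line; the grasp point (between the pads) lies 19 mm behind it (r.hold_point_z is the distance from the TCP to the grasp point, in m); x points along the fingers, y is the direction in which the jaws open and shut, and the axes are right-handed (so a half turn about x gives the same grasp; the last joint's range is limited). The gripper opens to 88 mm and grips with 3 to 60 N. Pads are 19 mm wide; open, the fingers measure 130 mm over their backs; the gripper's body (78 mm by 193 mm) begins 47 mm behind the grasp point.
Start: joints at [-55.17, 20.546, 0.682, 0, -70.136, -16.507], TCP at [0.212, -0.641, 0.227] pointing down, gripper open.
Joint ranges: [-176.03, 176.03], [-82.01, 121.73], [-58.28, 71.71], [-173.87, 95.51], [-174.79, -0.11], [-173.66, 173.66]. Speed limits (degrees/s): [136.94, 136.94, 172.46, 180, 180, 180].

### API

Orientations are given as [roll, pitch, yaw] about the fixed x, y, z axes, in that order (R = Rz(yaw) Ry(pitch) Rx(roll)).
In Python, from plant import r gives the robot as it stands. The module is installed in compiled form; this text tells all that it offers.
- The arm moves only by the shell command python3 -m creep 'ROWS' [FORCE]. ROWS is JSON, a list of rows, each a list of 7 numbers: the turn, a rotation vector about the tool's x, y, z in rad, then the shift along the tool's x, y, z in cm, then the opening in per cent of the stroke, from 0 (shut) to 100 (fully open). In form: [[rx, ry, rz, x, y, z, fingers], ...]. A call has 1 to 8 rows; each row shifts and turns the commanded pose from where the row before left it, along the tool's axes as they then stand; what a row does not reach is not made up. A row lasts 1/10 s, in which the tool goes at most 50 mm and 8.59 degrees, less where a joint would pass 70% of its speed; a pose out of reach is approached as far as the arm can. A call is refused whole if a number of a shift passes 5 or a number of a turn 0.15, either way. A call with a gripper value outside its range is refused whole. The fingers move at their own pace and stop on an object; FORCE is the grip in N (left out, the last holds). Time passes only in rows, so rows that do not move let the fingers close. It gives the time, the measured TCP pose, the force and the opening at its end, in the units of the state.
- r.get_state(): the state, without advancing time (a new reading comes with each control period).
- r.capture(name): name is "side" or "top"; returns (picture, depth): 384x512x3 uint8, blue, green, red; 384x512 float32, m along the optical axis (not along the pixel's ray), 0 where there is no reading.
- r.camera_info(name): a dict with "fovy" (degrees; the focal length in pixels is half the picture's height over the tangent of half this angle, whatever the lens; pixels are square), "cx", "cy" (the principal point, pixels), "camera_from_world" (4x4, takes a point from world to camera coordinates). Camera axes: x right, y down, z forward; pixel columns grow to the right and rows downward; lengths in m; the calibration is good to about 2 mm. A picture is of the moment at which its call begins. camera_info takes no time and is no camera call.
- r.close_job(): hands the job in, once; it reports no verdict.
Trained networks look in the newest picture that a camera, given by its name, has taken for a name from the list of things; names that differ only in an ending like _2 or _b are one class to them, and where a whole thing is asked for, a point or a joint stands for the part that bears it (a point fixed in the world has none). Each returns a list of dicts, best first, with "score" (0 to 1); they miss things now and then, are a little off and sometimes report something else, mostly with a low value. They report only what shows in the picture. A call takes as long as a camera call.
- r.look_for(query, camera): "rect" ([left, top, right, bottom] in pixels, round what is visible of it).
- r.masks_of(query, camera): "pixels" (384x512 bool, what is visible of it) and "rect" ([left, top, right, bottom] in pixels, round what is visible of it).
The state is a dict: "time_s": time; "joints": joint angles; "qd": joint speeds; "joint_torque": joint torques, N m; "tcp_pos": TCP position; "eef_rot": TCP orientation; "contact_force": force on the tool from outside, world axes, zero at the start; "moment": the same for the moment, N m; "gripper_width": finger opening in m.
Only numpy, scipy, OpenCV 4.12 (cv2) and the standard library are available. Lean on these libraries where they do the work, as an engineer would, in place of code of your own. Each camera call takes 0.05 s, during which the arm holds its last target. There are 200 camera calls.

## Working session

There is one attempt and no reset: what is moved stays moved. The work goes in short steps, Python scripts to look and compute and a shell command to move; the robot and the scene stay as the last step left them, time stands still between calls to the robot, and variables do not carry over. Pictures are saved under pics/ and viewed, about 8 in all and at most 12, crops included, and the job is handed in when it is done.

```bash
mkdir -p pics; cat > h.py <<'E'
import numpy as np, cv2
from plant import r
from scipy.spatial.transform import Rotation as R
def cap(c):
    p,d=r.capture(c); return p,d
def world(c,u,v,d):
    i=r.camera_info(c); f=192/np.tan(np.radians(i["fovy"])/2)
    d=np.asarray(d,float)
    P=np.stack([(np.asarray(u)-i["cx"])/f*d,(np.asarray(v)-i["cy"])/f*d,d,np.ones_like(d)],-1)
    return (P@np.linalg.inv(i["camera_from_world"]).T)[...,:3]
def pix(c,X):
    i=r.camera_info(c); f=192/np.tan(np.radians(i["fovy"])/2)
    q=i["camera_from_world"]@np.append(X,1); return f*q[0]/q[2]+i["cx"],f*q[1]/q[2]+i["cy"]
def tool():
    s=r.get_state(); return np.array(s["tcp_pos"]),R.from_euler('xyz',s["eef_rot"],degrees=True).as_matrix()
def cloud(c,q,d):
    o=[]
    for m in r.masks_of(q,c)[:2]:
        v,u=np.nonzero(m["pixels"]&(d>0)); o.append((round(m["score"],2),[int(x) for x in m["rect"]],world(c,u,v,d[v,u])))
    return o
E
python3 - <<'E'
from h import *
np.set_printoptions(precision=4,suppress=True)
s=r.get_state();print(s); print(tool()[1], r.hold_point_z)
ims=[]
for c in("side","top"):
    p,d=cap(c); ims.append(p); i=r.camera_info(c);print(c,i["fovy"],np.linalg.inv(i["camera_from_world"])[:3])
    for q in("stand","hood_grip","frame_bar","prop_foot","foot_pad","wax_tin","polish_bar","tape_roll"):
        for sc,rc,P in cloud(c,q,d):
            if len(P): print(c,q,sc,rc,np.median(P,0),np.percentile(P,3,axis=0),np.percentile(P,97,axis=0))
    cv2.imwrite(f"pics/{c}0.png",cv2.resize(p,(800,600),interpolation=2))
E
```

```text
{'time_s': 0.0, 'joints': array([-55.1696,  20.5909,   0.635 ,  -0.0182, -70.1358, -16.5038]), 'qd': array([0.0086, 0.0321, 0.0634, 0.0737, 0.0392, 0.0323]), 'joint_torque': array([  0.0003, -58.2712,  29.3059,   6.9972,   0.007 ,  -0.0001]), 'tcp_pos': array([ 0.212 , -0.6403,  0.2256]), 'eef_rot': array([ 95.9404,  89.9067, 114.2608]), 'contact_force': array([-0.2948, -0.8704, -0.785 ]), 'moment': array([ 0.0526, -0.0144, -0.0379]), 'gripper_width': 0.08774292739698951}
[[-0.0007 -0.3143  0.9493]
 [ 0.0015  0.9493  0.3143]
 [-1.      0.0016 -0.0002]] 0.0188
side 47.52647297552471 [[ 0.9972 -0.052   0.0529  0.3803]
 [-0.0705 -0.4423  0.8941 -1.157 ]
 [-0.023  -0.8954 -0.4447  0.8159]]
side stand 0.86 [220, 138, 306, 236] [0.4961 0.2541 0.0837] [0.3686 0.1225 0.0014] [0.5956 0.3912 0.2316]
side hood_grip 0.9 [222, 162, 253, 213] [0.3863 0.2237 0.1824] [0.3403 0.1965 0.0364] [0.4326 0.2922 0.2064]
side frame_bar 0.92 [241, 139, 299, 217] [0.5284 0.2902 0.1552] [ 0.4172  0.205  -0.0044] [0.6032 0.6354 0.2681]
side foot_pad 0.43 [246, 213, 259, 219] [0.4329 0.2143 0.0147] [ 0.4109 -0.06
[... 582 characters left out ...]
 0.2024 0.0282] [0.4339 0.3133 0.2269]
top hood_grip 0.62 [200, 136, 268, 236] [0.4295 0.2765 0.1511] [0.3196 0.2017 0.0058] [0.5884 0.3951 0.2724]
top frame_bar 0.7 [200, 136, 260, 208] [0.5181 0.3259 0.1714] [ 0.4055  0.2137 -0.2816] [0.8721 0.5811 0.2783]
top wax_tin 0.48 [177, 168, 199, 183] [0.5229 0.5339 0.0226] [0.492  0.5025 0.0056] [0.5604 0.5696 0.031 ]
top wax_tin 0.33 [199, 136, 268, 236] [0.4349 0.2781 0.1526] [0.319  0.2022 0.0046] [0.591  0.4026 0.2748]
top polish_bar 0.31 [200, 136, 268, 238] [0.4366 0.2785 0.1517] [0.3184 0.2014 0.0007] [0.5978 0.4102 0.2747]
top tape_roll 0.61 [352, 223, 375, 247] [ 0.5087 -0.2473  0.0214] [ 0.4661 -0.2883 -0.0035] [ 0.5521 -0.2054  0.0316]
```

```bash
python3 - <<'E'
import cv2,numpy as np
a=cv2.imread("pics/side0.png");b=cv2.imread("pics/top0.png");k=800/512
def crop(im,u0,u1,v0,v1): return cv2.resize(im[int(v0*k):int(v1*k),int(u0*k):int(u1*k)],(400,560),interpolation=2)
cv2.imwrite("pics/c0.png",np.hstack([crop(a,210,310,120,260),crop(b,185,285,120,260)]))
E
```

```text
(no output)
```

View pics/c0.png

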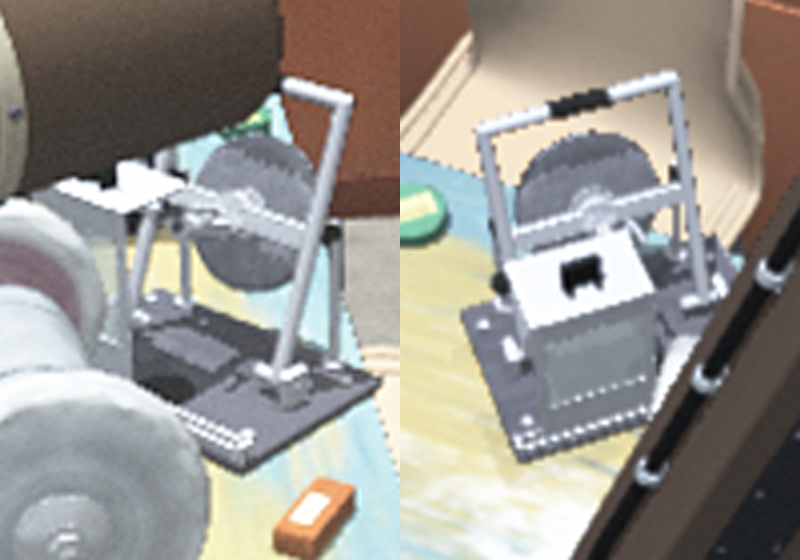

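View pics/side0.png

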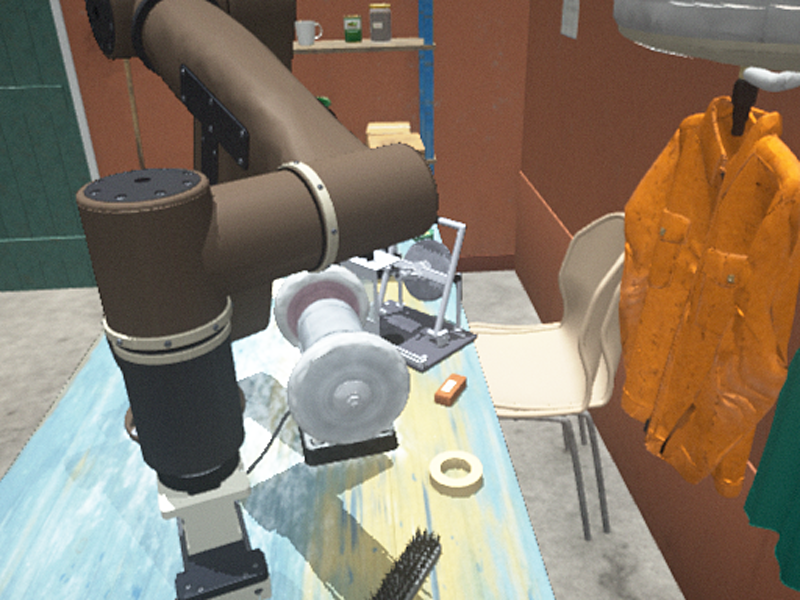

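```bash
python3 - <<'E'
from h import *
np.set_printoptions(precision=4,suppress=True)
p,d=cap("top"); v,u=np.mgrid[130:245,195:275]
d1=d[130:245,195:275]; P=world("top",u,v,d1); 
def rect(m,name):
    m=m.astype(np.uint8); n,l,st,_=cv2.connectedComponentsWithStats(m); k=1+np.argmax(st[1:,4]); q=P[l==k]
    print(name,len(q),q.mean(0),cv2.minAreaRect((q[:,:2]*1000).astype(np.float32)))
    return q
X=P[...,0];Y=P[...,1];Z=P[...,2]; ok=(d1>0)&(X<0.7)&(Y<.48)&(Y>.08)
b=rect(ok&(Z>.25)&(Z<.29),"bar"); c=b[:,:2]-b[:,:2].mean(0); w=np.linalg.svd(c)[2][0] if len(b)<3000 else 0; print("bar dir",w,"ext",(c@w).min(),(c@w).max(), np.degrees(np.arctan2(-w[0],w[1])))
h=rect(ok&(Z>.197)&(Z<.21)&(X<.46),"hoodtop")
g=rect(ok&(Z>.215)&(Z<.245)&(X<.46),"grip"); 
rect(ok&(Z>.005)&(Z<.017),"base")
img=p[130:245,195:275]
dark=ok&(Z>.25)&(img.max(-1)<90); print("sleeve",dark.sum(),P[dark].mean(0) if dark.any() else 0, P[dark].min(0),P[dark].max(0))
# grinder
v,u=np.mgrid[0:384,0:512]; Q=world("top",u,v,d); 
m=(d>0)&(Q[...,0]>.2)&(Q[...,0]<.75)&(Q[...,1]>-.2)&(Q[...,1]<.12)&(Q[...,2]>.04)
print("grinder",Q[m].min(0) if m.any() else 0,Q[m].max(0) if m.any() else 0,m.sum())
p,d=cap("side"); Q=world("side",u,v,d)
m=(d>0)&(Q[...,0]>.2)&(Q[...,0]<.75)&(Q[...,1]>-.3)&(Q[...,1]<.15)&(Q[...,2]>.04)
m[:, :180]=0; m[:172]=0
print("grinder side",np.percentile(Q[m],[1,99],axis=0))
E
```

```text
bar 269 [0.5254 0.3293 0.2728] ((526.9794311523438, 328.583984375), (28.30487823486328, 205.01150512695312), 43.44042205810547)
bar dir [-0.6763  0.7366] ext -0.10420407421657758 0.10080869892537551 42.553965119436974
hoodtop 474 [0.3812 0.2668 0.2043] ((385.1080627441406, 268.41986083984375), (88.76068115234375, 120.40412902832031), 42.677085876464844)
grip 64 [0.3764 0.2613 0.2307] ((377.280517578125, 261.8226623535156), (16.584197998046875, 38.492897033691406), 42.28805923461914)
base 384 [0.3753 0.3432 0.0114] ((370.42840576171875, 340.33074951171875), (248.41152954101562, 122.53165435791016), 68.46575164794922)
sleeve 152 [0.2831 0.187  0.3374] [0.0866 0.0801 0.2645] [0.5496 0.3542 0.4351]
grinder [ 0.2  -0.2   0.04] [0.7499 0.0146 0.8667] 3655
grinder side [[ 0.2065 -0.2219  0.0596]
 [ 0.4337  0.1205  0.2566]]
```

View pics/top0.png

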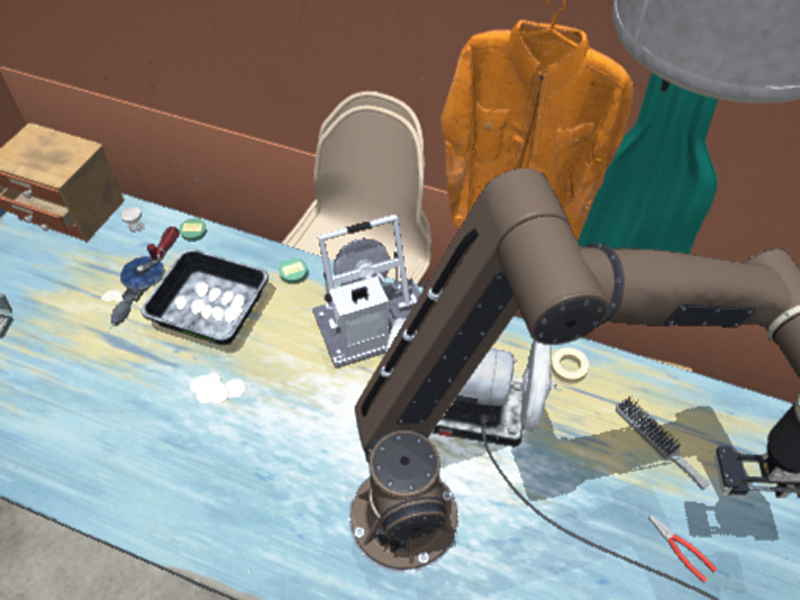

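```bash
python3 - <<'E'
from h import *
np.set_printoptions(precision=3,suppress=True)
for c,rg in(("top",(420,512,0,55)),("side",(395,512,0,50))):
    p,d=cap(c); v,u=np.mgrid[rg[2]:rg[3],rg[0]:rg[1]]; D=d[rg[2]:rg[3],rg[0]:rg[1]]; Q=world(c,u,v,D)[(D>0)]
    Q=Q[(Q[:,2]>.3)]; print(c,np.percentile(Q,[2,25,50,75,98],axis=0))
E
python3 -m creep '[[0,0,0,-4,0,0,100],[0,0,0,-4,0,0,100],[0,0,0,-4,0,0,100],[0,0,0,-4,0,0,100],[0,0,0,-4,0,0,100],[0,0,0,0,0,0,100]]'
```

```text
top [[ 0.686 -0.449  0.742]
 [ 0.691 -0.383  0.796]
 [ 0.696 -0.328  0.836]
 [ 0.706 -0.271  0.874]
 [ 0.735 -0.209  0.922]]
side [[ 0.689 -0.524  0.498]
 [ 0.718 -0.491  0.697]
 [ 0.752 -0.441  0.733]
 [ 0.83  -0.324  0.752]
 [ 1.194  0.977  0.768]]
time_s: 1.7
tcp_pos: [0.2121, -0.6422, 0.4337]
eef_rot: [-87.1, 89.4, -68.8]
contact_force: [0.6, -0.5, 0.1]
gripper_width: 0.0875
```

```bash

python3 -m creep '[[0,0,0,0,2.6,3.6,100],[0,0,0,0,2.6,3.6,100],[0,0,0,0,2.6,3.6,100],[0,0,0,0,2.6,3.6,100],[0,0,0,0,2.6,3.6,100],[0,0,0,0,2.6,3.6,100],[0,0,0,0,2.6,3.6,100],[0,0,0,0,2.6,3.6,100]]'
python3 -m creep '[[0,0,0,0,4,1.7,100],[0,0,0,0,4,1.7,100],[0,0,0,0,4,1.7,100],[0,0,0,0,4,1.7,100],[0,0,0,0,4,1.7,100],[0,0,0,0,4,1.7,100],[0,0,0,0,4,1.7,100],[0,0,0,0,4,1.7,100]]'
python3 -m creep '[[-0.142,0,0,0,0,0,100],[-0.142,0,0,0,0,0,100],[-0.142,0,0,0,0,0,100],[-0.142,0,0,0,0,0,100],[-0.142,0,0,0,0,0,100],[-0.142,0,0,0,0,0,100],[-0.142,0,0,0,0,0,100]]'
python3 -m creep '[[-0.142,0,0,0,0,0,100],[-0.142,0,0,0,0,0,100],[-0.142,0,0,0,0,0,100],[-0.142,0,0,0,0,0,100],[-0.142,0,0,0,0,0,100],[-0.142,0,0,0,0,0,100],[-0.142,0,0,0,0,0,100],[0,0,0,0,0,0,100]]'
cat > m.py <<'E'
from h import *
np.set_printoptions(precision=4,suppress=True)
def measure():
    for c,box in(("top",(190,285,120,250)),("side",(200,320,110,250))):
        p,d=cap(c); u0,u1,v0,v1=box; v,u=np.mgrid[v0:v1,u0:u1]; D=d[v0:v1,u0:u1]; P=world(c,u,v,D); X,Y,Z=P[...,0],P[...,1],P[...,2]
        ok=(D>0)&(X<.7)&(X>.25)&(Y>.08)&(Y<.48)
        for n,lo,hi in(("bar",.255,.295),("hoodtop",.197,.21),("grip",.216,.245),("base",.006,.017)):
            m=(ok&(Z>lo)&(Z<hi)&((X<.47)|(n in("bar","base")))).astype(np.uint8)
            k,l,st,_=cv2.connectedComponentsWithStats(m)
            if k<2: print(c,n,"none"); continue
            q=P[l==1+np.argmax(st[1:,4])]; (a,b),(w,h),g=cv2.minAreaRect((q[:,:2]*1000).astype(np.float32)); print(c,n,len(q),"c",round(a),round(b),"wh",round(w),round(h),"ang",round(g,1),"z",q[:,2].mean().round(4))
        cv2.imwrite(f"pics/{c}_l.png",cv2.resize(p[v0:v1,u0:u1],None,fx=4,fy=4,interpolation=2))
    a,b=[cv2.imread(f"pics/{c}_l.png") for c in("top","side")]
    return a,b
def save(name,a,b):
    H=480; cv2.imwrite(f"pics/{name}.png",np.hstack([cv2.resize(x,(350,H)) for x in(a,b)]))
E
python3 -c "
from m import *
a,b=measure(); save('m1',a,b); print(tool())"
```

```text
time_s: 2.5
tcp_pos: [0.4208, -0.3511, 0.4269]
eef_rot: [-38.0, 90.0, -19.7]
contact_force: [1.0, -0.6, 0.4]
gripper_width: 0.0877
time_s: 3.3
tcp_pos: [0.4483, -0.0046, 0.427]
eef_rot: [3.7, 89.9, 22.1]
contact_force: [0.7, 0.4, 0.3]
gripper_width: 0.0876
time_s: 4.0
tcp_pos: [0.4486, -0.0063, 0.4267]
eef_rot: [-49.3, 90.0, 26.3]
contact_force: [-0.9, 0.1, -0.3]
gripper_width: 0.0879
time_s: 4.8
tcp_pos: [0.4486, -0.0063, 0.4266]
eef_rot: [-102.2, 90.0, 30.2]
contact_force: [-1.0, -1.1, -0.9]
gripper_width: 0.0875
top bar 162 c 501 361 wh 25 119 ang 43.0 z 0.2733
top hoodtop 18 c 414 292 wh 13 34 ang 26.4 z 0.2043
top grip 29 c 450 387 wh 20 15 ang 33.8 z 0.2303
top base 4 c 534 476 wh 5 8 ang 77.4 z 0.0092
side bar 225 c 530 326 wh 20 205 ang 43.2 z 0.2678
side hoodtop 281 c 385 268 wh 84 127 ang 43.4 z 0.2013
side grip 253 c 308 122 wh 94 48 ang 14.9 z 0.2298
side base 1237 c 461 257 wh 204 290 ang 43.4 z 0.0097
(array([ 0.4486, -0.0063,  0.4266]), array([[ 0.0002, -0.7433, -0.669 ],
       [ 0.0001, -0.669 ,  0.7433],
       [-1.    , -0.0002, -0.    ]]))
```

```bash

python3 -m creep '[[-0.02,0,0,0,0,0,100],[0,0,0,0,-2.2,4.08,100],[0,0,0,0,-2.2,4.08,100],[0,0,0,0,-2.2,4.08,100],[0,0,0,0,-2.2,4.08,100],[0,0,0,0,-2.2,4.08,100],[0,0,0,0,-2.2,4.08,100],[0,0,0,0,0,0,100]]'
python3 -m creep '[[0,0,0,4,0,0,60],[0,0,0,4,0,0,60],[0,0,0,4,0,0,60],[0,0,0,2,0,0,60],[0,0,0,0,0,0,60]]'
python3 -c "
from m import *
a,b=measure(); save('m2',a,b); print(tool())"
```

```text
time_s: 5.7
tcp_pos: [0.3751, 0.2664, 0.4255]
eef_rot: [74.5, 89.9, -151.9]
contact_force: [-0.4, 0.3, -0.6]
gripper_width: 0.0879
time_s: 6.2
tcp_pos: [0.3755, 0.2608, 0.2839]
eef_rot: [98.1, 89.7, -128.7]
contact_force: [0.4, -0.2, 0.9]
gripper_width: 0.0546
top bar 70 c 577 276 wh 19 61 ang 39.5 z 0.2719
top hoodtop 29 c 364 323 wh 30 20 ang 73.0 z 0.2051
top grip none
top base 9 c 438 424 wh 12 22 ang 66.1 z 0.0125
side bar 230 c 531 326 wh 26 202 ang 40.8 z 0.2676
side hoodtop 284 c 387 267 wh 87 124 ang 44.7 z 0.2014
side grip 248 c 310 121 wh 93 46 ang 10.5 z 0.2301
side base 1232 c 462 257 wh 201 288 ang 43.2 z 0.0096
(array([0.3771, 0.2623, 0.2875]), array([[ 0.0009, -0.7274, -0.6862],
       [-0.    , -0.6862,  0.7274],
       [-1.    , -0.0006, -0.0006]]))
```

View pics/m2.png

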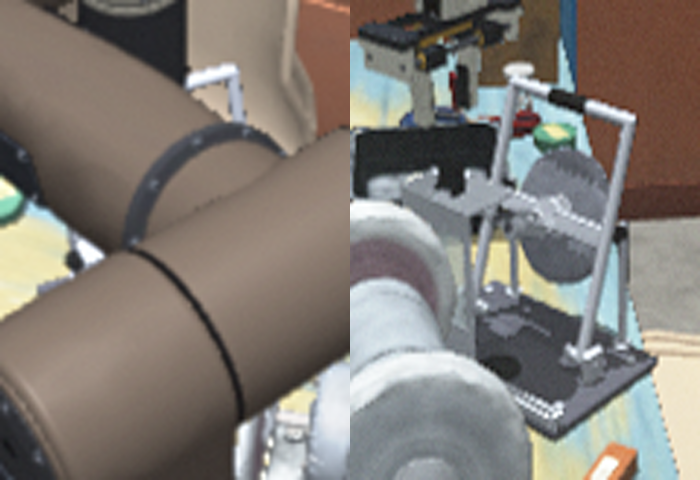

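```bash

python3 -m creep '[[0,0,0,2.5,0,0,60],[0,0,0,2.5,0,0,60],[0,0,0,1.5,0,0,60],[0,0,0,0.6,0,0,60],[0,0,0,0,0,0,60]]' 10
python3 -m creep '[[0,0,0,0,0,0,0],[0,0,0,0,0,0,0],[0,0,0,0,0,0,0],[0,0,0,0,0,0,0],[0,0,0,0,0,0,0],[0,0,0,0,0,0,0]]' 10
python3 -c "
from h import *
print(tool()[0],r.get_state()['contact_force'])"
```

```text
time_s: 6.8
tcp_pos: [0.377, 0.2628, 0.2164]
eef_rot: [-93.4, 89.9, 40.0]
contact_force: [-0.3, 0.6, 0.2]
gripper_width: 0.0526
time_s: 7.4
tcp_pos: [0.3786, 0.2654, 0.216]
eef_rot: [-79.6, 89.6, 53.8]
contact_force: [9.9, 7.3, -9.4]
gripper_width: 0.0121
[0.37860221 0.26543576 0.21596837] [ 9.87571898  7.269487   -9.3838428 ]
```

```bash

python3 -m creep '[[0,0,0,0,-0.3,0,0],[0,0,0,0,0,-1,0],[0,0,0,0,0,-2,0],[0,0,0,0,0,-2,0],[0,0,0,0,0,-2,0],[0,0,0,0,0,-2,0],[0,0,0,0,0,-2,0],[0,0,0,0,0,0,0]]'
python3 -m creep '[[0,0,0,0,0,-1,0],[0,0,0,0,0,-0.7,0],[0,0,0,0,0,-0.4,0],[0,0,0,0,0,0,0]]'
```

```text
time_s: 8.2
tcp_pos: [0.4556, 0.1826, 0.2159]
eef_rot: [162.1, 89.9, -64.6]
contact_force: [0.3, -1.3, 3.7]
gripper_width: 0.0125
time_s: 8.6
tcp_pos: [0.4675, 0.1699, 0.2151]
eef_rot: [9.2, 89.8, 142.6]
contact_force: [-7.7, 4.4, 2.8]
gripper_width: 0.0119
```

```bash

python3 -m creep '[[0,0,0,0,0,-0.3,0],[0,0,0,0,0,-0.2,0],[0,0,0,0,0,0,0]]' 20
python3 -m creep '[[0,0,0,0,0,0.45,0],[0,0,0,0,0,0,0]]'
python3 -m creep '[[0,0,0,0,0,0,40],[0,0,0,0,0,0,40],[0,0,0,0,0,0,40],[0,0,0,-2,0,0,40],[0,0,0,-4,0,0,40],[0,0,0,-4,0,0,40]]'
python3 -c "
from m import *
a,b=measure(); save('m3',a,b); print(tool())"
```

```text
time_s: 8.9
tcp_pos: [0.4687, 0.1685, 0.2148]
eef_rot: [1.6, 89.6, 135.0]
contact_force: [-20.4, 17.1, 8.8]
gripper_width: 0.0119
time_s: 9.1
tcp_pos: [0.4682, 0.1691, 0.2149]
eef_rot: [46.7, 89.9, -179.9]
contact_force: [-0.5, 0.2, -3.8]
gripper_width: 0.0122
time_s: 9.7
tcp_pos: [0.4689, 0.1682, 0.3165]
eef_rot: [103.0, 89.9, -123.6]
contact_force: [0.8, 0.6, -0.7]
gripper_width: 0.035
top bar 54 c 468 389 wh 20 37 ang 26.6 z 0.27
top hoodtop 3 c 345 111 wh 5 0 ang 22.0 z 0.2001
top grip 37 c 289 102 wh 76 7 ang 10.4 z 0.2346
top base 38 c 462 117 wh 18 62 ang 56.9 z 0.0114
side bar 149 c 556 298 wh 21 130 ang 42.2 z 0.2677
side hoodtop 151 c 435 171 wh 56 110 ang 14.2 z 0.2015
side grip 251 c 308 122 wh 92 48 ang 12.0 z 0.2304
side base 595 c 499 218 wh 204 182 ang 42.0 z 0.0094
(array([0.4716, 0.1696, 0.3214]), array([[ 0.0084, -0.7267, -0.6869],
       [ 0.0043, -0.6869,  0.7267],
       [-1.    , -0.009 , -0.0027]]))
```

View pics/m3.png

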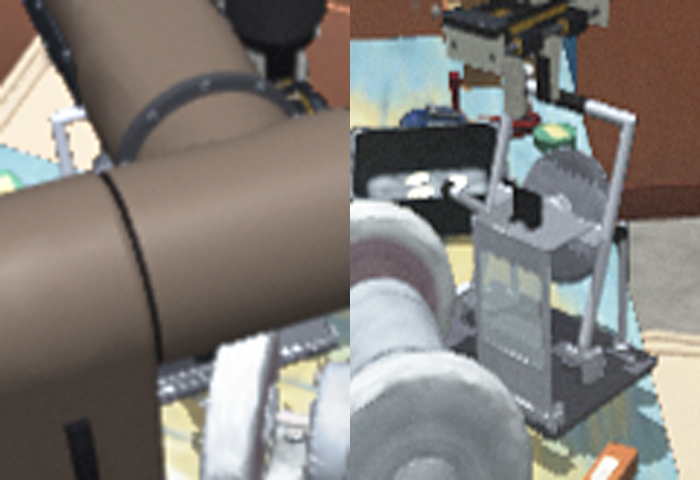

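```bash
python3 -c "
from m import *
p,d=cap('side')
print(pix('side',np.array([.375,.344,.169])))
for q in ('prop_foot','leg_foot','foot_pad','frame_bar','hood_grip'):
  for sc,rc,P in cloud('side',q,d): print(q,sc,rc,np.median(P,0))
v,u=np.mgrid[158:172,228:246]; Q=world('side',u,v,d[158:172,228:246]); print(Q[...,1].round(2)); print(p[158:172,228:246].max(-1))
print(world('side',234,164,d[164,234]),world('side',240,167,d[167,240]))
"
```

```text
(np.float64(233.4382395002067), np.float64(164.57651323504885))
frame_bar 0.84 [232, 136, 300, 216] [0.5398 0.2951 0.1655]
[[ 0.8   0.8   0.8   0.8   0.81  0.8   0.8   0.8   0.8   0.8   0.8   0.8
   0.8   0.81  0.81  0.8   0.8   0.79]
 [ 0.8   0.8   0.81  0.79  0.8   0.8   0.8   0.8   0.8   0.8   0.8   0.8
   0.8   0.8   0.8   0.81  0.8   0.8 ]
 [ 0.79  0.8   0.8   0.8   0.81  0.79  0.79  0.79  0.81  0.79  0.79  0.79
  -1.16  0.79  0.79  0.79  0.78  0.79]
 [ 0.79  0.79  0.78  0.78  0.78  0.77  0.78  0.79  0.77  0.78  0.79  0.78
   0.78  0.78  0.79  0.78  0.78  0.77]
 [ 0.77  0.77  0.77  0.78  0.77  0.77  0.75  0.76  0.75  0.76  0.76  0.76
   0.76  0.76  0.76  0.76  0.77  0.77]
 [ 0.78  0.77  0.76  0.76  0.34  0.34  0.34  0.34  0.75  0.75  0.74  0.74
   0.74  0.76  0.75  0.75  0.74  0.76]
 [ 0.75  0.76  0.74  0.73  0.34  0.34  0.33  0.34  0.34  0.74  0.74  0.73
   0.74  0.75  0.74  0.74  0.73  0.75]
 [ 0.73  0.74  0.74  0.34  0.34  0.34  0.33  0.34  0.33  0.34  0.73  0.74
   0.73  0.73  0.73  0.73  0.73  0.73]
 [ 0.72  0.73  0.74  0.35  0.33  0.34  0.33  0.33  0.33  0.32  0.33  0.32
 
[... 1000 characters left out ...]
  42  38 121 248 255 255 253 185 186 187 189 190 179]
 [215 207 193 113  44  53 114 185 236 255 250 183 161 205 210 216 213 201]
 [245 200 192  66  47  62 183 255 255 233 147 187 194 208 216 217 210 197]
 [237 196 195 110  31  56 134 216 217 161 173 173 160 154 144 147 147 134]
 [138 155 121 106  37  45  73 122 153 148 162 173 168 135  98  54  32  19]
 [ 35  40  38  36  38  39  46  50  85 109 131 151 160 172 169 140 100  63]
 [ 42  41  38  39  41  43  38  38  38  54  81 113 132 153 165 175 170 139]
 [ 42  38  38  41  43  44  41  35  39  34  38  50  83 115 138 150 163 173]
 [ 43  40  42  40  33  43  38  43  37  42  42  34  41  57  95 109 144 159]]
[0.3772 0.3348 0.1752] [0.3987 0.3164 0.1699]
```

```bash

python3 -m creep '[[0,0,0,0,-1,3.24,0],[0,0,0,0,-1,3.24,0],[0,0,0,0,-1,3.24,0],[0,0,0,0,-1,3.24,0],[0,0,0,0,-0.9,3.24,0],[0,0,0,0,0,0,0]]'
python3 -c "
from h import *
print(tool(),r.get_state()['joints'])"
```

```text
time_s: 10.7
tcp_pos: [0.3919, 0.3226, 0.3143]
eef_rot: [95.3, 89.9, -131.1]
contact_force: [-0.3, 0.2, -0.6]
gripper_width: 0.0004
(array([0.39193499, 0.32264378, 0.31433763]), array([[-1.12522495e-03, -7.24970514e-01, -6.88778984e-01],
       [-1.28891378e-03, -6.88777796e-01,  7.24971369e-01],
       [-9.99998536e-01,  1.70353259e-03, -1.59394523e-04]])) [ 6.16425579e+01  1.88589067e+00 -1.15376478e+01 -2.22574743e-02
 -7.66720718e+01 -1.81038837e+01]
```

```bash

python3 -m creep '[[0.1428,0,0,0,0,0,0],[0.1428,0,0,0,0,0,0],[0.1428,0,0,0,0,0,0],[0.1428,0,0,0,0,0,0],[0.1428,0,0,0,0,0,0],[0.1428,0,0,0,0,0,0]]'
python3 -m creep '[[0.1428,0,0,0,0,0,0],[0.1428,0,0,0,0,0,0],[0.1428,0,0,0,0,0,0],[0.1428,0,0,0,0,0,0],[0.1428,0,0,0,0,0,0],[0,0,0,0,0,0.2,0],[0,0,0,0,0,0,0]]'
python3 -m creep '[[0,0,0,3,0,0,0],[0,0,0,4,0,0,0],[0,0,0,3,0,0,0],[0,0,0,2,0,0,0],[0,0,0,0,0,0,0]]'
python3 -c "
from m import *
a,b=measure(); save('m4',a,b); print(tool())"
```

```text
time_s: 11.3
tcp_pos: [0.3934, 0.3197, 0.3147]
eef_rot: [158.1, 89.9, -118.0]
contact_force: [0.5, 1.0, -0.3]
gripper_width: 0.0002
time_s: 12.0
tcp_pos: [0.3951, 0.3214, 0.3151]
eef_rot: [-156.7, 89.9, -113.1]
contact_force: [-0.7, -0.5, 0.8]
gripper_width: 0.0006
time_s: 12.5
tcp_pos: [0.3937, 0.3199, 0.1926]
eef_rot: [-169.2, 89.7, -125.7]
contact_force: [-0.1, 0.1, -0.5]
gripper_width: 0.0004
top bar 40 c 271 121 wh 44 25 ang 38.7 z 0.2571
top hoodtop 69 c 447 154 wh 23 73 ang 44.7 z 0.2035
top grip 88 c 302 123 wh 115 46 ang 21.2 z 0.2355
top base 301 c 442 259 wh 147 82 ang 22.3 z 0.0125
side bar 665 c 453 307 wh 157 285 ang 42.8 z 0.2742
side hoodtop 154 c 436 171 wh 56 118 ang 13.6 z 0.2012
side grip 254 c 310 119 wh 94 43 ang 15.9 z 0.2301
side base 570 c 499 219 wh 202 181 ang 42.8 z 0.0095
(array([0.3952, 0.3217, 0.196 ]), array([[ 0.0002, -0.6883,  0.7254],
       [-0.0006,  0.7254,  0.6883],
       [-1.    , -0.0006, -0.0002]]))
```

View pics/m4.png

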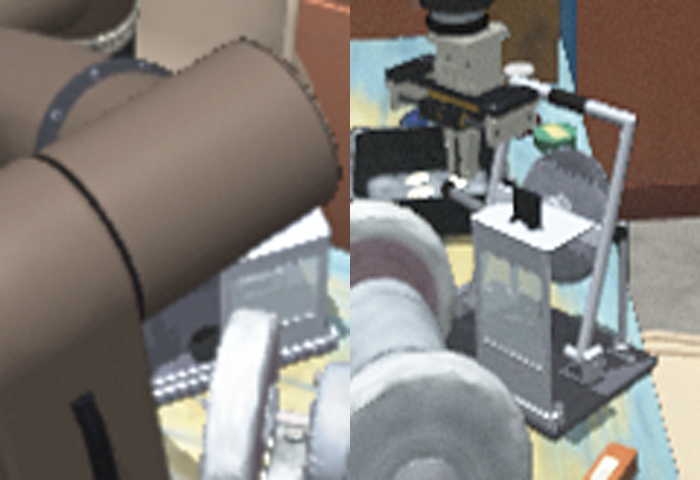

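```bash

python3 -m creep '[[0,0,0,1.2,0,-0.2,0],[0,0,0,1,0,-0.4,0],[0,0,0,1,0,-0.4,0],[0,0,0,1,0,-0.4,0],[0,0,0,0,0,0,0]]'
python3 -m creep '[[0,0,0,1,0,-0.4,0],[0,0,0,1,0,-0.4,0],[0,0,0,1,0,-0.4,0],[0,0,0,0,0,0,0]]'
```

```text
time_s: 13.1
tcp_pos: [0.3837, 0.3108, 0.1522]
eef_rot: [-172.0, 89.9, -128.6]
contact_force: [-1.0, -0.9, 2.0]
gripper_width: 0.0004
time_s: 13.5
tcp_pos: [0.3749, 0.3024, 0.1219]
eef_rot: [-172.3, 89.8, -128.9]
contact_force: [-0.1, -0.3, -0.4]
gripper_width: 0.0003
```

```bash

python3 -c "
from m import *
a,b=measure(); save('m5',a,b); print(tool()[0])" | tail -1
```

```text
[0.3759 0.3037 0.1233]
```

View pics/m5.png

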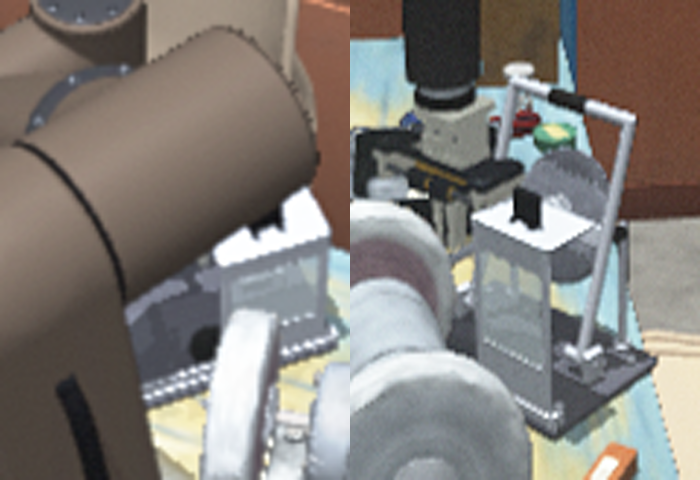

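```bash

python3 -m creep '[[0,0,0,-2,0,0,0],[0,0,0,-2,0,0,0],[0,0,0,-3,0,0,0],[0,0,0,-4,0,0,0],[0,0,0,-4,0,0,0],[0,0,0,-4,0,0,0],[0,0,0,0,0,0,0]]'
python3 -c "
from m import *
a,b=measure(); save('m6',a,b); 
O=np.array([.465,.2685]);xs=np.array([.73,.683]);ys=np.array([-.683,.73])
def foot(prop,t):
    a=np.radians(5)-prop; yl=.117*np.cos(a); s=.115+.117*np.sin(a)
    x=s*np.sin(t)-.062*np.cos(t); z=.03+s*np.cos(t)+.062*np.sin(t); return np.append(O+x*xs+yl*ys,z)
p,d=cap('side')
for pr in(0,1.78):
  f=foot(pr,.36); print(pr,f,pix('side',f),pix('top',f))
  u,v=[int(round(k)) for k in pix('side',f)]; print(world('side',u,v,d[v,u]))
" | tail -4
```

```text
time_s: 14.3
tcp_pos: [0.3779, 0.3057, 0.3199]
eef_rot: [6.5, 89.4, 49.9]
contact_force: [0.1, -0.0, 0.6]
gripper_width: 0.0004
0 [0.3752 0.3441 0.169 ] (np.float64(233.4993206850474), np.float64(164.5622722878126)) (np.float64(210.30631418964964), np.float64(190.85215953090167))
[ 0.3715  0.7336 -0.001 ]
1.78 [0.4321 0.2182 0.0508] (np.float64(251.50344911670942), np.float64(207.71782570188077)) (np.float64(247.2351931632572), np.float64(207.81619640499923))
[0.4316 0.1608 0.0815]
```

View pics/m6.png

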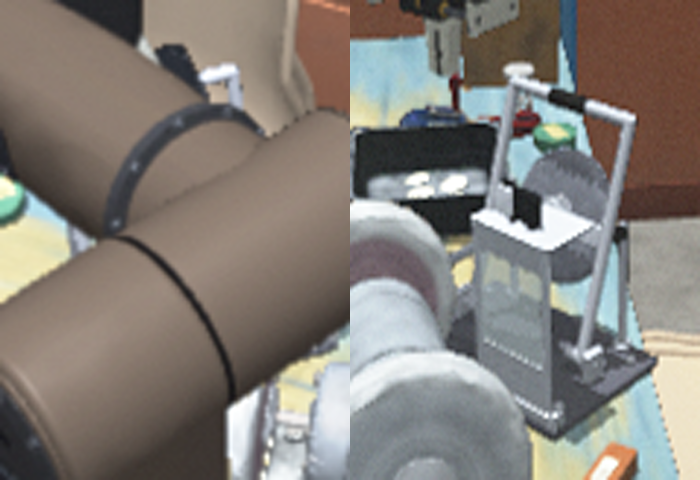

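```bash
cat >> h.py <<'E'
O=np.array([.465,.2685]);xs=np.array([.73,.683]);ys=np.array([-.683,.73])
def legpt(prop,t,rr=.117):
    a=np.radians(5)-prop; yl=rr*np.cos(a); s=.115+rr*np.sin(a)
    x=s*np.sin(t)-.062*np.cos(t); z=.03+s*np.cos(t)+.062*np.sin(t); return np.append(O+x*xs+yl*ys,z)
def stand(P):
    q=P[...,:2]-O; return np.stack([q@xs,q@ys,P[...,2]],-1)
E
python3 - <<'E'
from h import *
np.set_printoptions(precision=3,suppress=True)
p,d=cap("side"); v,u=np.mgrid[150:225,215:265]; S=stand(world("side",u,v,d[150:225,215:265]))
m=(S[...,0]>-.09)&(S[...,0]<.005)&(S[...,1]>0.0)&(S[...,1]<.14)&(S[...,2]>.03)&(S[...,2]<.2)
for U,V,q in zip(u[m][::4],v[m][::4],S[m][::4]): print(U,V,q)
for pr in(.6,.75,.9,1.2,1.78): print(pr,pix("side",legpt(pr,.36)),pix("side",legpt(pr,.36,.05)))
cv2.imwrite("pics/z7.png",cv2.resize(p[150:230,205:285],(700,700)[:2],interpolation=2)[:600])
E
```

```text
241 181 [-0.036  0.058  0.127]
241 182 [-0.039  0.055  0.125]
239 183 [-0.039  0.065  0.118]
235 184 [-0.043  0.083  0.11 ]
239 184 [-0.036  0.068  0.112]
234 185 [-0.043  0.089  0.103]
238 185 [-0.042  0.068  0.11 ]
235 186 [-0.044  0.082  0.102]
235 187 [-0.042  0.084  0.096]
239 193 [0.003 0.112 0.045]
239 194 [0.005 0.114 0.038]
237 195 [-0.012  0.108  0.043]
242 195 [-0.003  0.089  0.046]
240 196 [0.002 0.106 0.034]
238 197 [-0.007  0.108  0.032]
242 197 [-0.001  0.092  0.035]
242 198 [-0.002  0.091  0.032]
0.6 (np.float64(232.47980022742036), np.float64(183.01883076427984)) (np.float64(245.45820331188202), np.float64(178.8800466385618))
0.75 (np.float64(233.48112506613555), np.float64(187.49695756007165)) (np.float64(245.9083348595551), np.float64(180.83865769910378))
0.9 (np.float64(234.964169580399), np.float64(191.74197162733827)) (np.float64(246.57327964384672), np.float64(182.68696984003418))
1.2 (np.float64(239.26693386918652), np.float64(199.1926640221637)) (np.float64(248.49016090074338), np.float64(185.89635144629523))
1.78 (np.float64(251.50344911670942), np.float64(207.71782570188077)) (np.float64(253.84145554340168), np.float64(189.41686346273437))
```

View pics/z7.png

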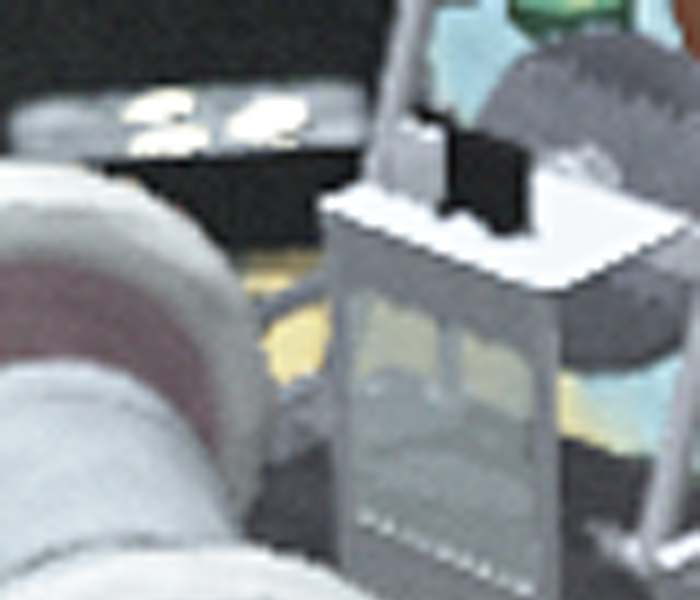

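```bash

python3 -m creep '[[0,0,0,0,1.2,0,100],[0,0,0,0,1.1,0,100],[0,0,0,4,0,0,100],[0,0,0,4,0,0,100],[0,0,0,4,0,0,100],[0,0,0,4,0,0,100],[0,0,0,0,0,0,100]]'
python3 -m creep '[[0,0,0,1,0,0,100],[0,0,0,1,0,-0.1,100],[0,0,0,1,0,-0.1,100],[0,0,0,1,0,-0.2,100],[0,0,0,0,0,0,100]]'
python3 -m creep '[[0,0,0,0.8,0,-0.2,100],[0,0,0,0.8,0,-0.2,100],[0,0,0,0,0,0,100]]'
```

```text
time_s: 15.2
tcp_pos: [0.3575, 0.3177, 0.1486]
eef_rot: [-166.1, 89.4, -122.7]
contact_force: [0.2, -0.2, 0.2]
gripper_width: 0.0511
time_s: 15.7
tcp_pos: [0.3567, 0.3169, 0.1125]
eef_rot: [-169.6, 89.9, -126.3]
contact_force: [-0.1, -1.1, 0.2]
gripper_width: 0.0866
time_s: 16.0
tcp_pos: [0.3538, 0.3141, 0.0965]
eef_rot: [-167.7, 89.9, -124.3]
contact_force: [-0.3, -0.0, 0.8]
gripper_width: 0.088
```

```bash
cat > leg.py <<'E'
from h import *
np.set_printoptions(precision=3,suppress=True)
p,d=cap("side"); v,u=np.mgrid[150:225,215:275]; S=stand(world("side",u,v,d[150:225,215:275]))
m=(S[...,0]>-.09)&(S[...,0]<.005)&(S[...,1]>-.1)&(S[...,1]<.19)&(S[...,2]>.03)&(S[...,2]<.2)&(u<242)
for U,V,q in zip(u[m][::6],v[m][::6],S[m][::6]): print(U,V,q)
cv2.imwrite("pics/z8.png",cv2.resize(p[130:230,205:285],(560,700),interpolation=2)[:600])
E
python3 leg.py
```

```text
218 155 [-0.034  0.177  0.198]
217 157 [-0.04   0.177  0.192]
217 160 [-0.071  0.142  0.199]
217 162 [-0.077  0.135  0.195]
216 163 [-0.072  0.147  0.186]
222 163 [-0.075  0.111  0.197]
219 164 [-0.071  0.133  0.186]
225 164 [-0.076  0.094  0.198]
218 165 [-0.056  0.156  0.171]
224 165 [-0.075  0.101  0.192]
215 166 [-0.079  0.146  0.177]
221 166 [-0.041  0.157  0.161]
228 166 [-0.078  0.077  0.196]
215 167 [-0.085  0.14   0.177]
221 167 [-0.04   0.158  0.156]
215 168 [-0.07   0.158  0.162]
221 168 [-0.077  0.116  0.177]
219 169 [-0.083  0.121  0.173]
218 170 [-0.056  0.158  0.149]
224 170 [-0.08   0.097  0.175]
241 170 [-0.079  0.01   0.2  ]
228 171 [-0.08   0.075  0.178]
236 171 [-0.087  0.027  0.194]
222 172 [-0.038  0.157  0.135]
231 172 [-0.086  0.054  0.182]
237 172 [-0.089  0.02   0.193]
232 173 [-0.087  0.048  0.18 ]
239 173 [-0.085  0.014  0.19 ]
233 174 [-0.088  0.042  0.178]
239 174 [-0.086  0.013  0.186]
233 175 [-0.088  0.042  0.175]
241 175 [-0.073  0.018  0.176]
238 176 [-0.088  0.017  0.178]
234 177 [-0.087  0.038  0.168]
240 177 [-0.074  0.022  0.168]
239 178 [-0.081  0.02   0.167]
239 179 [-0.083  0.018  0.164]
238 180 [-0.084  0.022  0.16 ]
237 181 [-0.063  0.05   0.14 ]
236 182 [-0.061  0.058  0.132]
237 183 [-0.064  0.049  0.132]
237 184 [-0.063  0.051  0.127]
237 185 [-0.061  0.053  0.122]
237 186 [-0.06   0.054  0.117]
237 187 [-0.057  0.058  0.111]
237 188 [-0.062  0.052  0.11 ]
237 189 [-0.06   0.055  0.104]
237 190 [-0.062  0.053  0.102]
237 191 [-0.059  0.057  0.095]
239 194 [-0.003  0.106  0.044]
237 196 [-0.012  0.108  0.039]
240 197 [-0.004  0.101  0.033]
```

View pics/z8.png

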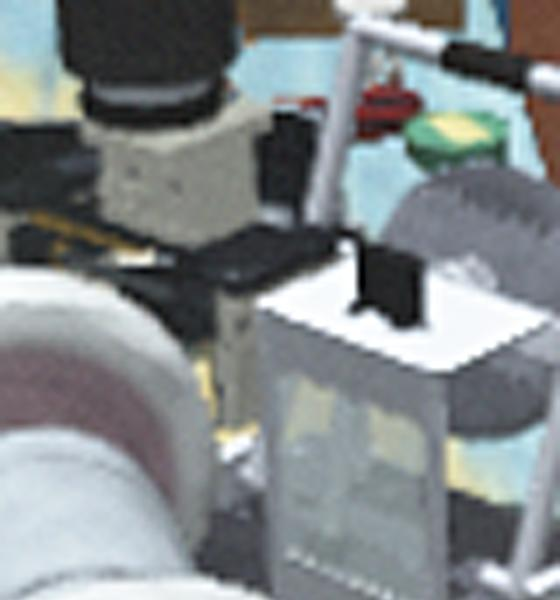

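```bash

python3 -m creep '[[0,0,0,-2,0,0,100],[0,0,0,-3,0,0,100],[0,0,0,-4,0,0,100],[0,0,0,-4,0,0,100],[0,0,0,-4,0,0,100],[0,0,0,-4,0,0,100],[0,0,0,-4,0,0,100],[0,0,0,0,0,0,100]]'
python3 leg.py
python3 -c "
from h import *
for pr in(1.6,1.66,1.78):
  for rr in(.03,.07,.117):print(pr,rr,np.round(pix('side',legpt(pr,.36,rr)),1),np.round(pix('top',legpt(pr,.36,rr)),1))
p,d=cap('side'); 
for v in range(186,214,2): print(v,[tuple(stand(world('side',u,v,d[v,u])).round(2)) for u in (247,251,255)], p[v,242:262].max(-1))
"
```

```text
time_s: 16.85
tcp_pos: [0.356, 0.3165, 0.3537]
eef_rot: [8.9, 89.4, 52.3]
contact_force: [0.1, 0.0, -0.6]
gripper_width: 0.0872
240 193 [0.004 0.107 0.046]
237 195 [-0.012  0.108  0.043]
238 196 [-0.007  0.108  0.037]
239 197 [-0.006  0.104  0.033]
1.6 0.03 [253.4 183.5] [240.4 191. ]
1.6 0.07 [250.6 194. ] [241.3 199.6]
1.6 0.117 [247.3 206.1] [242.3 209.5]
1.66 0.03 [253.8 183.7] [240.8 190.9]
1.66 0.07 [251.4 194.3] [242.3 199.3]
1.66 0.117 [248.7 206.7] [244. 209.]
1.78 0.03 [254.5 183.9] [241.7 190.6]
1.78 0.07 [253.1 194.9] [244.3 198.6]
1.78 0.117 [251.5 207.7] [247.2 207.8]
186 [(np.float64(-0.1), np.float64(-0.03), np.float64(0.16)), (np.float64(-0.1), np.float64(-0.06), np.float64(0.17)), (np.float64(-0.1), np.float64(-0.08), np.float64(0.17))] [170 134 136 164 159 175 181 182 183 183 176 155 142 128 126 125 124 127
 128 131]
188 [(np.float64(-0.1), np.float64(-0.03), np.float64(0.15)), (np.float64(-0.09), np.float64(-0.05), np.float64(0.16)), (np.float64(-0.1), np.float64(-0.08), np.float64(0.17))] [184 134 140 160 165 184 182 182 181 179 168 158 163 154 155 156 166 144
 1
[... 2414 characters left out ...]
.1), np.float64(-0.05), np.float64(0.08)), (np.float64(-0.1), np.float64(-0.07), np.float64(0.09))] [ 87 116 128 145 170 163 137 127 131 132 131 128 134 144 143 138 142 144
 142 139]
210 [(np.float64(-0.1), np.float64(-0.03), np.float64(0.07)), (np.float64(-0.1), np.float64(-0.05), np.float64(0.07)), (np.float64(-0.1), np.float64(-0.07), np.float64(0.08))] [ 79 105 131 129 117 122 165 182 140 147 143 131 139 146 142 144 143 146
 143 142]
212 [(np.float64(-0.1), np.float64(-0.03), np.float64(0.06)), (np.float64(-0.1), np.float64(-0.05), np.float64(0.06)), (np.float64(-0.1), np.float64(-0.07), np.float64(0.07))] [ 77 100 137 138 129 129 127 131 128 131 150 180 159 168 160 149 145 140
 141 142]
```

```bash

python3 -m creep '[[-0.1428,0,0,0,0,0,100],[-0.1428,0,0,0,0,0,100],[-0.1428,0,0,0,0,0,100],[-0.1428,0,0,0,0,0,100],[-0.1428,0,0,0,0,0,100],[-0.1428,0,0,0,0,0,100]]'
python3 -m creep '[[-0.1428,0,0,0,0,0,100],[-0.1428,0,0,0,0,0,100],[-0.1428,0,0,0,0,0,100],[-0.1428,0,0,0,0,0,100],[-0.1428,0,0,0,0,0,100],[0,0,0,0,0,0,100]]'
python3 -m creep '[[0,0,0,0,-3.42,-2.74,100],[0,0,0,0,-3.42,-2.74,100],[0,0,0,0,-3.42,-2.74,100],[0,0,0,0,-3.42,-2.74,100],[0,0,0,0,0,0,100]]'
cat > q.py <<'E'
from m import *
a,b=measure(); 
t=r.get_state()["tcp_pos"]; print(stand(np.array(t)),tool()[1].round(3).tolist())
p,d=cap("top")
for pr in(1.66,1.78):
    f=legpt(pr,.36); u,v=[int(round(k)) for k in pix("top",f)]; print(pr,(u,v),stand(f),stand(world("top",u,v,d[v,u])))
cv2.imwrite("pics/q.png",np.hstack([cv2.resize(p[130:250,185:285],(390,470),interpolation=2),cv2.resize(b,(390,470))]))
E
python3 q.py
```

```text
time_s: 17.55
tcp_pos: [0.3539, 0.3145, 0.346]
eef_rot: [145.2, 89.9, -122.0]
contact_force: [-0.0, -0.8, -0.2]
gripper_width: 0.0878
time_s: 18.15
tcp_pos: [0.354, 0.3146, 0.3462]
eef_rot: [104.1, 89.9, -122.4]
contact_force: [-0.7, -0.1, -0.1]
gripper_width: 0.0876
time_s: 18.65
tcp_pos: [0.5325, 0.3289, 0.3433]
eef_rot: [98.9, 89.7, -128.2]
contact_force: [-0.2, 0.2, -1.7]
gripper_width: 0.0876
top bar 31 c 278 129 wh 20 46 ang 88.7 z 0.2575
top hoodtop 266 c 436 186 wh 120 68 ang 89.8 z 0.2042
top grip 89 c 300 122 wh 112 46 ang 21.2 z 0.2352
top base 694 c 445 298 wh 187 109 ang 33.7 z 0.0121
side bar 230 c 531 327 wh 22 204 ang 44.0 z 0.2676
side hoodtop 153 c 437 170 wh 56 114 ang 15.9 z 0.2012
side grip 245 c 309 118 wh 96 45 ang 19.1 z 0.2304
side base 578 c 498 219 wh 200 180 ang 43.7 z 0.0096
[ 0.0883 -0.0001  0.3452] [[-0.003, -0.731, -0.683], [-0.003, -0.683, 0.731], [-1.0, 0.004, -0.0]]
1.66 (244, 209) [-0.0587 -0.0002  0.05  ] [-0.0353 -0.0083  0.0154]
1.78 (247, 208) [-0.0584 -0.0142  0.0508] [-0.0664 -0.0104  0.0619]
```

View pics/q.png

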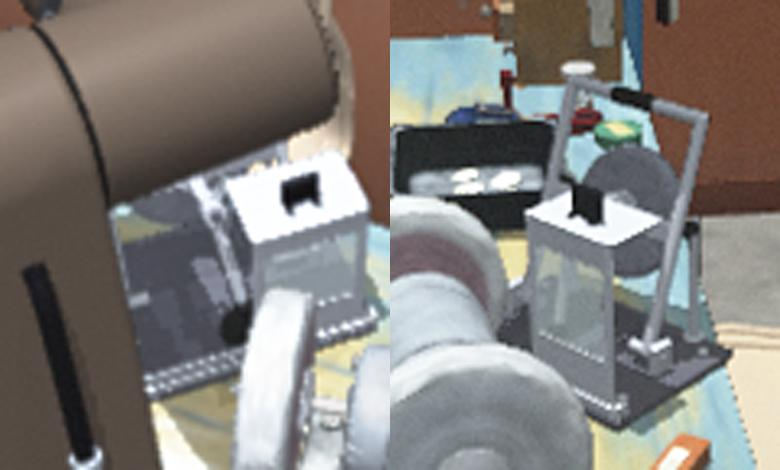

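```bash

python3 -m creep '[[0,0,0,3,-0.1,0,100],[0,0,0,3,-0.1,0,100],[0,0,0,2,0,0,100],[0,0,0,1.5,0,0,100],[0,0,0,0,0,0,100]]' 15
python3 -m creep '[[0,0,0,0,0,0,0],[0,0,0,0,0,0,0],[0,0,0,0,0,0,0],[0,0,0,0,0,0,0],[0,0,0,0,0,0,0],[0,0,0,0,0,0,0],[0,0,0,0,0,0,0],[0,0,0,0,0,0,0]]' 15
python3 q.py | tail -3
```

```text
time_s: 19.3
tcp_pos: [0.5284, 0.3301, 0.251]
eef_rot: [81.4, 89.8, -145.3]
contact_force: [0.5, -0.1, 0.6]
gripper_width: 0.0876
time_s: 20.1
tcp_pos: [0.5305, 0.3306, 0.2525]
eef_rot: [83.9, 90.0, -142.7]
contact_force: [0.1, -0.1, -0.1]
gripper_width: 0.0296
[0.0904 0.0006 0.2526] [[0.0, -0.727, -0.687], [0.0, -0.687, 0.727], [-1.0, -0.0, -0.0]]
1.66 (244, 209) [-0.0587 -0.0002  0.05  ] [-0.0366 -0.0079  0.0175]
1.78 (247, 208) [-0.0584 -0.0142  0.0508] [-0.0693 -0.0093  0.0662]
```

Still closing (29.6 mm); let it finish.

```bash

python3 -m creep '[[0,0,0,0,0,0,0],[0,0,0,0,0,0,0],[0,0,0,0,0,0,0],[0,0,0,0,0,0,0],[0,0,0,0,0,0,0]]' 20
```

```text
time_s: 20.75
tcp_pos: [0.5307, 0.3308, 0.2528]
eef_rot: [-98.5, 90.0, 34.9]
contact_force: [3.1, 1.1, 0.9]
gripper_width: 0.0195
```

```bash

python3 -m creep '[[0,0,0,-0.17,0.48,0,0],[0,0,0,-0.17,0.48,0,0],[0,0,0,-0.3,0.97,0,0],[0,0,0,-0.26,0.99,0,0],[0,0,0,0,0,0,0]]' 20
python3 -m creep '[[0,0,0,-0.22,0.99,0,0],[0,0,0,-0.18,1,0,0],[0,0,0,-0.14,1,0,0],[0,0,0,-0.1,1,0,0],[0,0,0,0,0,0,0]]' 20
python3 -m creep '[[0,0,0,-0.06,0.8,0,0],[0,0,0,-0.02,0.6,0,0],[0,0,0,0,0,0,0]]' 20
python3 q.py | grep -v top
```

```text
time_s: 21.25
tcp_pos: [0.5084, 0.3102, 0.2628]
eef_rot: [-71.5, 89.9, 61.9]
contact_force: [0.9, 4.4, 3.6]
gripper_width: 0.0196
time_s: 21.75
tcp_pos: [0.4786, 0.2822, 0.2679]
eef_rot: [43.8, 89.9, 177.2]
contact_force: [-0.9, 5.0, 2.0]
gripper_width: 0.0192
time_s: 22.05
tcp_pos: [0.4691, 0.2732, 0.2685]
eef_rot: [50.3, 89.9, -176.3]
contact_force: [-2.3, 5.2, 2.2]
gripper_width: 0.0193
side bar 297 c 468 270 wh 56 203 ang 54.0 z 0.2805
side grip 242 c 316 111 wh 98 39 ang 37.0 z 0.23
side base 594 c 499 215 wh 208 177 ang 43.7 z 0.0095
[0.0066 0.0006 0.2685] [[-0.001, -0.727, -0.687], [-0.0, -0.687, 0.727], [-1.0, 0.001, 0.001]]
1.66 (244, 209) [-0.0587 -0.0002  0.05  ] [-0.0426 -0.0058  0.0263]
1.78 (247, 208) [-0.0584 -0.0142  0.0508] [-0.0646 -0.011   0.0592]
```

```bash

for i in 1; do python3 -m creep '[[0,0,0,0,0.3,0,0],[0,0,0,0,0,0,0]]' 20; python3 -m creep '[[0,0,0,0,0.2,0,0],[0,0,0,0,0,0,0]]';  python3 -m creep '[[0,0,0,0,0.15,0,0],[0,0,0,0,0,0,0]]'; python3 -m creep '[[0,0,0,0,0.15,0,0],[0,0,0,0,0,0,0]]'; done
python3 -c "
from h import *
s=r.get_state(); print(stand(np.array(s['tcp_pos'])), xs@s['contact_force'][:2], ys@s['contact_force'][:2])"
```

```text
time_s: 22.4
tcp_pos: [0.4673, 0.2715, 0.2685]
eef_rot: [42.0, 89.9, 175.4]
contact_force: [-1.3, 4.7, 1.6]
gripper_width: 0.019
time_s: 22.6
tcp_pos: [0.4659, 0.2702, 0.2684]
eef_rot: [47.2, 89.9, -179.4]
contact_force: [-2.6, 5.7, 1.1]
gripper_width: 0.0191
time_s: 22.8
tcp_pos: [0.465, 0.2694, 0.2685]
eef_rot: [18.7, 90.0, 152.0]
contact_force: [-1.4, 5.8, 0.8]
gripper_width: 0.0193
time_s: 23.0
tcp_pos: [0.4643, 0.2687, 0.2685]
eef_rot: [-50.3, 89.9, 83.1]
contact_force: [0.1, 6.5, 0.5]
gripper_width: 0.0195
[-0.00042584  0.0006052   0.26852129] 4.539250452670177 4.702910911234563
```

```bash

cat > f.py <<'E'
from h import *
s=r.get_state(); print(stand(np.array(s['tcp_pos'])), xs@s['contact_force'][:2], ys@s['contact_force'][:2],s['gripper_width'])
E
python3 -m creep '[[0,0,0,0,0.1,0.1,0],[0,0,0,0,0,0,0]]' >/dev/null; python3 f.py
python3 -m creep '[[0,0,0,0,0.1,0.05,0],[0,0,0,0,0,0,0],[0,0,0,0,0,0,0]]' >/dev/null;python3 f.py
python3 q.py | grep -v top
python3 -c "
from h import *
for c in('side','top'):
  p,d=cap(c)
  for q,P in(('foot',legpt(1.78,0)),('bar',np.append(O,.285))):
    u,v=[int(round(k)) for k in pix(c,P)]; print(c,q,(u,v),stand(P).round(4),stand(world(c,u,v,d[v,u])).round(4))
"; python3 f.py
```

```text
[-0.00119776  0.00069411  0.26859272] 6.262026916884907 0.29294950417486704 0.019511456373204564
[-0.00181709  0.00076958  0.26861783] 7.948639957996865 -2.8710145258736532 0.01923321403048126
side bar 292 c 463 265 wh 59 202 ang 54.5 z 0.2812
side grip 253 c 308 121 wh 92 46 ang 14.1 z 0.2305
side base 575 c 500 218 wh 205 179 ang 44.0 z 0.0094
[-0.0018  0.0008  0.2686] [[0.002, -0.727, -0.687], [-0.0, -0.687, 0.727], [-1.0, -0.001, -0.002]]
1.66 (244, 209) [-0.0587 -0.0002  0.05  ] [-0.0372 -0.0077  0.0183]
1.78 (247, 208) [-0.0584 -0.0142  0.0508] [-0.0736 -0.0078  0.0725]
side foot (251, 213) [-0.062  -0.0142  0.0289] [-0.0995 -0.0516  0.0607]
side bar (258, 141) [0.    0.    0.285] [-0.0131 -0.012   0.2925]
top foot (248, 212) [-0.062  -0.0142  0.0289] [-0.0649 -0.0148  0.0302]
top bar (237, 160) [0.    0.    0.285] [-0.482   0.1562  0.8538]
[-0.00180121  0.00074471  0.2686043 ] 8.508957492866607 -3.5815078757808543 0.019272191208999954
```

View pics/q.png

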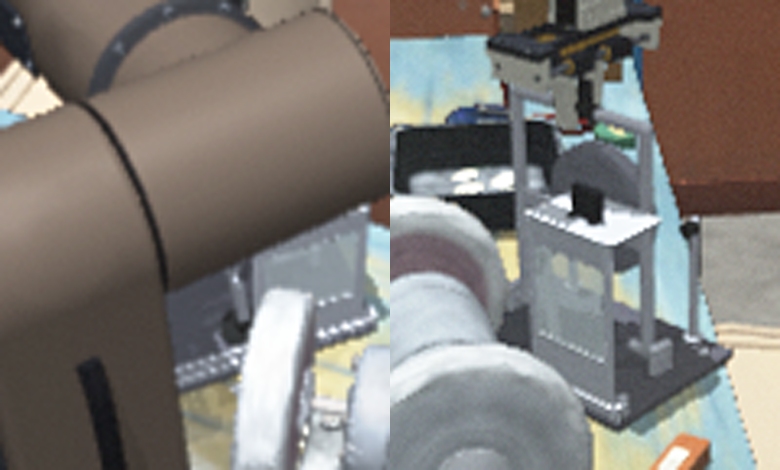

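```bash

python3 -m creep '[[0,0,0,0,0.15,-0.08,0],[0,0,0,0,0,0,0],[0,0,0,0,0,0,0]]' >/dev/null;python3 f.py
python3 -m creep '[[0,0,0,0,0,0,0],[0,0,0,0,0,0,0],[0,0,0,0,0,0,0],[0,0,0,0,0,0,0]]'; python3 f.py
```

```text
[-0.00250904  0.0007      0.26863975] 10.653499026546411 0.6539970596182565 0.019383432598516617
time_s: 24.45
tcp_pos: [0.4627, 0.2673, 0.2687]
eef_rot: [-99.0, 89.8, 34.4]
contact_force: [6.9, 8.3, -2.3]
gripper_width: 0.0195
[-0.00249023  0.00069996  0.26866217] 10.715308615078921 1.3692914195089196 0.01946044091849864
```

```bash
python3 -c "
from h import *
print(r.close_job())"; python3 f.py
```

```text
the job is handed in; nothing more can be done
None
the job is handed in; nothing more can be done
```

I handed the job in at about 24.5 s of the 61 s. The frame is upright, with the fingers still holding the bar and pulling it onto its foot.

**What I did**
- **Hood:** I pinched the grip block and slid the hood right until about 26 N built up at the end stop. I left it open there.
- **Leg:** The first push left the leg about halfway, at roughly 0.7 rad. A second push lower and further in snapped it down. A depth point on the foot was consistent with the leg being on its stop (1.78 rad).
- **Frame:** I then gripped the rubber sleeve at 20 N and drew the bar up along its arc until it stood upright.

**Last checks**
- **Pull:** It rose from about 2 N to a steady 10.7 N as the bar reached upright, so I take it that the foot is pressing on the pad.
- **Position:** The tool is within 2.5 mm of the calculated upright position, and the opening is 19.5 mm on the 20 mm sleeve. The top camera shows the foot within 3 mm of where it should land on the pad.
- **Not seen directly:** The side view of the foot is blocked by the open hood, and the top view of the bar is blocked by the arm. Contact with the pad therefore rests on the force and the top view.
- **Loose items:** I did not touch the tin, the polish bar or the tape roll. I also did not re-measure their positions at the end.

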